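Refill the plugging machine's magazine with a chute

TASK

Pull the machine's magazine drawer out by its bar until it locks and stays out by itself, then pick up the chute by its wooden grip, tip it slightly (about 15 degrees), lower it until its open end rests lightly on the drawer's top at the slot, without pushing hard, and from there tip it further until all three wooden plugs have slid out through the slot. Then press the release plate on the machine so that the drawer runs home by itself with the plugs inside. Leave the chute standing flat on the bench, and leave everything else on the bench where it is.

Things in the scene. Friction and masses are not known exactly. Their poses are not given: they have to be found in the camera images.
- housing: green machine housing fixed to the bench, 240 (x) x 170 (y) x 125 mm high; origin at the centre of its underside, z up, -x is its front face, where the drawer comes out. A 75 mm high, 70 (x) x 90 (y) mm machine head stands on its top with its centre 80 mm behind and 20 mm to -y of the middle
- drawer (a joint): the magazine drawer's travel in m: 0 is home, it grows as the drawer comes out along the housing's -x. A return spring pulls it home with 2 to 4 N and it moves stiffly (damping 25 N s/m). Shortly before it is fully out (stop at 0.118) a ramp pushes the release plate down, which adds about 3 N to the pull; past about 0.110 the plate springs back up and the drawer is locked at about 0.110. Let go earlier and it runs home
- pull_bar (a point): centre of the drawer's pull bar: horizontal round bar, 10 mm thick, 80 mm long along the housing's y, 85 mm above the bench, its axis 42 mm in front of the drawer's front panel (free space before and behind it); moves with the drawer
- mouth (a point): centre of the slot in the drawer's flat steel top, 95 mm above the bench; moves with the drawer, axes as the housing's. Slot 34 mm wide (x), 74 mm long (y), top 4 mm thick; below it the magazine, 112 (x) x 116 (y) mm, its floor falling from 57 mm deep in front to 79 mm at the back. The front panel, 53 mm before the slot's centre, is 150 mm wide and stands 15 mm above the top. Inside the housing until pulled out
- release (a joint): how far the release plate is pressed down, in m: 0 up, 0.010 fully down. Spring: 2.5 N at the start, 5 N fully down. The drawer is let go at about 0.007
- release_top (a point): centre of the top of the release plate, a 26 (x) x 32 (y) mm steel plate on the housing's top near its front edge, standing 16 mm above the housing when up
- chute: open aluminium chute, 210 mm long (its x), 32 mm wide outside, 26 mm inside, walls 30 mm high and 3 mm thick, floor 3 mm; origin at the centre of its underside, z up. Its +x end (the spout) is open, its -x end is closed. 0.18 to 0.29 kg. A 50 mm long bridge over it, centred 20 mm behind the middle (x = -20 mm), carries the wooden grip
- chute_spout (a point): middle of the bottom edge of the chute's open end, at (105, 0, 0) mm in the chute's frame
- chute_grip (a point): point to grasp on the chute's wooden grip, at (-20, 0, 83) mm in the chute's frame: an upright rib 14 mm thick (y), 50 mm long (x), from 58 to 100 mm above the chute's underside
- plug0: hardwood plug, a cylinder 60 mm long (its x), 20 mm in diameter, about 14 g; origin at its centre. The three start lying in a row in the chute; how steeply it must be tipped before they slide varies from run to run (about 25 to 36 degrees)
- plug1: hardwood plug, a cylinder 60 mm long (its x), 20 mm in diameter, about 14 g; origin at its centre. The three start lying in a row in the chute; how steeply it must be tipped before they slide varies from run to run (about 25 to 36 degrees)
- plug2: hardwood plug, a cylinder 60 mm long (its x), 20 mm in diameter, about 14 g; origin at its centre. The three start lying in a row in the chute; how steeply it must be tipped before they slide varies from run to run (about 25 to 36 degrees)
- last_a: bystander: brown wooden shoe last (240 mm long, 95 mm high); origin at its underside or lying axis
- last_b: bystander: second brown wooden shoe last, beside the first; origin at its underside or lying axis
- last_c: bystander: smaller dark wooden shoe last (200 mm long); origin at its underside or lying axis
- hammer: bystander: hammer lying on the bench; origin at its underside or lying axis
- brush: bystander: glue brush lying on the bench; origin at its underside or lying axis
- glue: bystander: plain metal can, 80 mm across, 100 mm high; origin at its underside or lying axis
- spool: bystander: white thread spool, 56 mm across, 70 mm high; origin at its underside or lying axis
There are look-alikes about, which are no part of the job. Of the things that look like the chute, the larger one is meant.

How it is judged:
By the outcome, as a careful person would: the job done as asked, in the order asked, and still so for the second after the job is handed in, with the robot touching nothing.
It also fails if it takes over 72 s, if anything falls off the work surface, if the arm or the gripper's body presses on something with over 40 N, if the wrist force passes 120 N, or if a joint passes its speed limit or range.

ROBOT

A 7-joint arm with a two-finger parallel gripper is mounted at the origin on the work surface. World frame = base frame: x ahead of the robot, y to its left, z up, the work surface at z = 0. Lengths are in m, angles in rad, forces in N, time in s.
With the tool pointing down it reaches from about 0.425 to 0.925 m from the base axis. Payload 6.8 kg.
Tool frame: the origin (TCP) lies at the very end of the fingers, on their centre line; the grasp point (between the pads) lies 19 mm behind it; z points along the fingers, x is the direction in which the jaws open and shut, and the axes are right-handed (so a half turn about z gives the same grasp; the last joint's range is limited). The gripper opens to 88 mm and grips with 3 to 60 N. Pads are 20 mm wide; open, the fingers measure 115 mm over their backs; the gripper's body (75 mm by 178 mm) begins 61 mm behind the grasp point.
Start: joints at [-1.445, 0.477, 0.022, 1.555, -0.011, 1.109, -0.083], TCP at [0.156, 0.657, 0.223] pointing down, gripper open.
Joint ranges: [-2.96, 2.96], [-0.34, 2.1], [-1.41, 1.46], [0.24, 2.44], [-1.37, 4.51], [0.17, 1.92], [-2.96, 2.96]. Speed limits (rad/s): [2.39, 2.39, 3.14, 3.14, 3.14, 3.14, 3.14].

INTERFACE

Orientations are given as [roll, pitch, yaw] about the fixed x, y, z axes, in that order (R = Rz(yaw) Ry(pitch) Rx(roll)).
In Python, from rig import observe, get_image, camera_info, job_done gives the robot as it stands. The module is installed in compiled form; this text tells all that it offers.
- The arm moves only by the tool apply_moves, never from a script. Its argument "increments" is a list of rows, each an object with "offset": the shift along the tool's x, y, z in cm, a list of three; "rot": the turn, a rotation vector about the tool's x, y, z in rad, a list of three; "gripper": the opening, from 0 (shut) to 1 (fully open). In form: [{"offset": [dx, dy, dz], "rot": [rx, ry, rz], "gripper": gripper}, ...]. A call has 1 to 12 rows; each row is the pose to reach, as a shift and turn from the pose commanded when the call began, along the tool's axes at that moment; what a row does not reach only later rows make up. A row lasts 1/10 s, in which the tool goes at most 50 mm and 8.59 degrees, less where a joint would pass 70% of its speed; a pose out of reach is approached as far as the arm can. A call with a gripper value outside its range is refused whole. The fingers move at their own pace and stop on an object; the grip force is fixed at half the most. Time passes only in rows, so rows that repeat a pose let the fingers close. It gives the time, the measured TCP pose, the force and the opening at its end, in the units of the state.
- observe(): the state, without advancing time (a new reading comes with each control period).
- get_image(name): name is "side" or "top"; returns the picture (480x640x3 uint8, blue, green, red); there is no depth.
- camera_info(name): a dict with "vfov" (degrees; the focal length in pixels is half the picture's height over the tangent of half this angle, whatever the lens; pixels are square), "cx", "cy" (the principal point, pixels), "R" (3x3) and "t" (3): a world point X has camera coordinates R X + t. Camera axes: x right, y down, z forward; pixel columns grow to the right and rows downward; lengths in m; the calibration is good to about 2 mm. A picture is of the moment at which its call begins. camera_info takes no time and is no camera call.
- job_done(): hands the job in, once; it reports no verdict.
The state is a dict: "clock": time; "joints": joint angles; "joint_velocities": joint speeds; "joint_torque": joint torques, N m; "eef_pos": TCP position; "eef_rot": TCP orientation; "ft_force": force on the tool from outside, world axes, zero at the start; "ft_torque": the same for the moment, N m; "gripper_width": finger opening in m.
Only numpy, scipy, OpenCV 4.12 (cv2) and the standard library are available. Lean on these libraries where they do the work, as an engineer would, in place of code of your own. Each camera call takes 0.05 s, during which the arm holds its last target. There are 200 camera calls.

## Working session

There is one attempt and no reset: what is moved stays moved. The work goes in short steps, Python scripts to look and compute and a tool call to move; the robot and the scene stay as the last step left them, time stands still between calls to the robot, and variables do not carry over. Pictures are saved under pics/ and viewed, about 8 in all and at most 12, crops included, and the job is handed in when it is done.

Besides the shell and the picture viewer there is one more tool, called after "Emit:" as name(argument=value, ...), one argument or row to a line, values as JSON. apply_moves: Moves the arm, as the interface text tells. Its arguments: {"type":"object","properties":{"increments":{"type":"array","items":{"type":"object","properties":{"offset":{"type":"array","items":{"type":"number"}},"rot":{"type":"array","items":{"type":"number"}},"gripper":{"type":"number"}}}}},"required":["increments"]}

```bash
mkdir -p pics
python3 - <<'E'
from rig import *
import cv2,numpy as np
np.set_printoptions(precision=4,suppress=True)
for n in("side","top"):
    im=get_image(n);cv2.imwrite(f"pics/{n}0.png",im)
    c=camera_info(n);print(n,c);R=np.array(c["R"]);print("campos",-R.T@np.array(c["t"]))
s=observe();print(s)
E
```

```text
side {'vfov': 48.815376392097676, 'cx': 317.90372662513835, 'cy': 237.79389072796002, 'R': array([[ 0.8844, -0.4664, -0.0169],
       [-0.2921, -0.525 , -0.7994],
       [ 0.364 ,  0.712 , -0.6005]]), 't': array([-0.4813,  0.2029,  1.1748])}
campos [ 0.0574 -0.9543  0.8596]
top {'vfov': 54.066542656815734, 'cx': 318.6514224020045, 'cy': 244.0815866086751, 'R': array([[ 0.0125, -0.9997,  0.0191],
       [-0.9943, -0.0145, -0.1055],
       [ 0.1057, -0.0177, -0.9942]]), 't': array([-0.0558,  0.5078,  1.1891])}
campos [ 0.3799 -0.0274  1.2369]
{'clock': 0.1, 'joints': array([-1.4451,  0.4777,  0.0224,  1.5563, -0.0115,  1.1093, -0.0831]), 'joint_velocities': array([ 0.0008, -0.0016, -0.0015,  0.0005,  0.0013, -0.0014, -0.0006]), 'joint_torque': array([  0.0044, -58.4095,   1.5399, -27.3315,  -0.0543,   0.0131,
         0.0001]), 'eef_pos': array([0.1563, 0.6561, 0.2218]), 'eef_rot': array([3.1415, 0.0017, 1.337 ]), 'ft_force': array([ 0.4329, -0.158 ,  0.0532]), 'ft_torque': array([ 0.0087, -0.0412,  0.0144]), 'gripper_width': 0.08786880767929489}
```

View pics/side0.png

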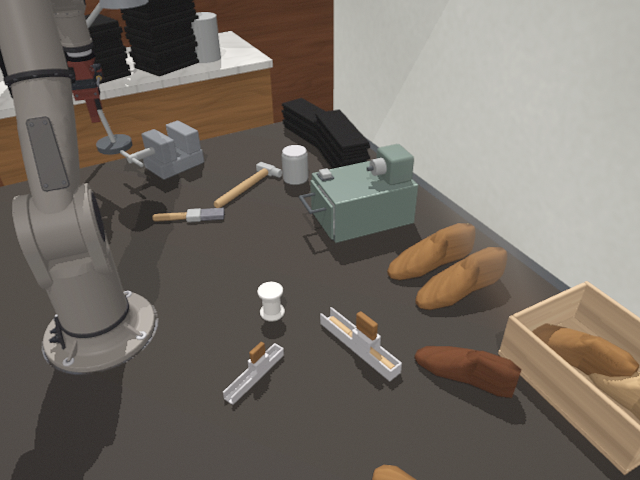

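View pics/top0.png

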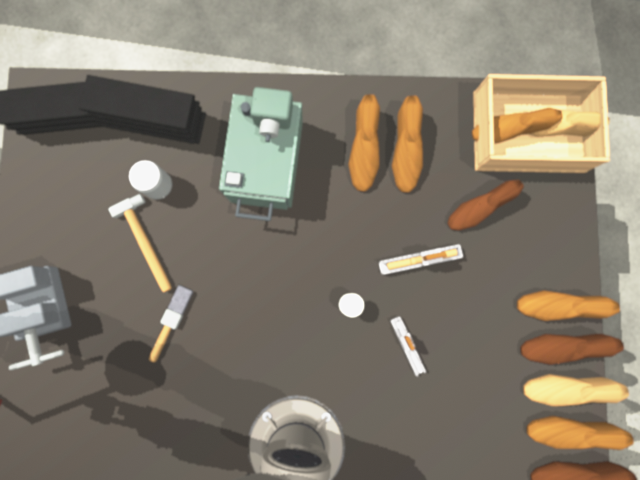

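Candidates for the chute: A at top (421,260)/side (360,342), about 85 px ≈ 0.21 m long with plugs in it. B is at top (408,345)/side (255,372), about 60 px ≈ 0.15 m and empty. A fits the 210 mm length, so I'll confirm it in an enlarged crop.

```bash
cat > h.py <<'E'
from rig import *
import cv2,numpy as np
from scipy.spatial.transform import Rotation as Ro
np.set_printoptions(precision=4,suppress=True)
def cam(n):
    c=camera_info(n);return 240/np.tan(np.radians(c["vfov"])/2),c["cx"],c["cy"],np.array(c["R"]),np.array(c["t"])
def proj(n,X):
    f,cx,cy,R,t=cam(n);p=np.atleast_2d(X)@R.T+t
    return np.c_[cx+f*p[:,0]/p[:,2],cy+f*p[:,1]/p[:,2]]
def ray(n,uv):
    f,cx,cy,R,t=cam(n);d=R.T@np.array([(uv[0]-cx)/f,(uv[1]-cy)/f,1.]);return -R.T@t,d/np.linalg.norm(d)
def onz(n,uv,z):
    o,d=ray(n,uv);return o+d*(z-o[2])/d[2]
def tri(a,b):  # a pixel in side, b in top -> point, gap
    o1,d1=ray("side",a);o2,d2=ray("top",b)
    s=np.linalg.lstsq(np.c_[d1,-d2],o2-o1,rcond=None)[0]
    p,q=o1+s[0]*d1,o2+s[1]*d2;return (p+q)/2,np.linalg.norm(p-q)
E
python3 - <<'E'
from h import *
s=cv2.imread("pics/side0.png");t=cv2.imread("pics/top0.png")
def crop(im,x,y,w,h,k):return cv2.resize(im[y:y+h,x:x+w],None,fx=k,fy=k,interpolation=cv2.INTER_CUBIC)
A=crop(t,210,80,100,150,4)         #400x600
B=crop(s,215,280,200,130,2);C=crop(t,375,230,100,55,4)
M=np.zeros((600,800,3),np.uint8);M[:,:400]=A;M[:260,400:]=B;M[260:480,400:]=C
cv2.imwrite("pics/m1.png",M)
for n,im in(("top",t),("side",s)):
    hsv=cv2.cvtColor(im,cv2.COLOR_BGR2HSV)
    g=cv2.inRange(hsv,(60,30,60),(95,255,255));g=cv2.morphologyEx(g,cv2.MORPH_OPEN,np.ones((3,3)))
    c=max(cv2.findContours(g,0,2)[0],key=cv2.contourArea)
    print(n,"green poly",cv2.approxPolyDP(c,4,True)[:,0].tolist())
    r=((370,235,470,285) if n=="top" else (310,300,410,385))
    sub=im[r[1]:r[3],r[0]:r[2]]
    m=(sub.max(2)>110).astype(np.uint8)*255
    c=max(cv2.findContours(m,0,2)[0],key=cv2.contourArea)+np.array([r[0],r[1]])
    print(n,"chute rect",cv2.minAreaRect(c),cv2.boxPoints(cv2.minAreaRect(c)).tolist())
    hs=hsv[r[1]:r[3],r[0]:r[2]];b=((hs[...,0]<18)&(hs[...,1]>150)&(hs[...,2]<215)).astype(np.uint8)*255
    for c in cv2.findContours(b,0,2)[0]:
        if cv2.contourArea(c)>8: print("brown",cv2.minAreaRect(c+np.array([r[0],r[1]])))
E
```

```text
top green poly [[234, 95], [222, 171], [239, 171], [244, 177], [240, 188], [221, 190], [233, 201], [240, 197], [243, 203], [271, 201], [286, 207], [283, 199], [229, 191], [286, 197], [290, 204], [301, 104], [292, 102], [287, 91], [255, 88], [252, 97]]
top chute rect ((420.0926818847656, 258.765869140625), (16.3432674407959, 86.18629455566406), 77.90524291992188) [[376.2439270019531, 259.8049011230469], [460.5170593261719, 241.74635314941406], [463.9414367675781, 257.7268371582031], [379.6683044433594, 275.785400390625]]
side green poly [[393, 223], [380, 211], [351, 218], [363, 217], [362, 234], [376, 231], [373, 225], [365, 228], [372, 219], [378, 218], [381, 228]]
side chute rect ((362.5543212890625, 339.466796875), (99.19691467285156, 29.30817985534668), 40.10090255737305) [[315.17669677734375, 318.72772216796875], [334.05511474609375, 296.3095703125], [409.93194580078125, 360.20587158203125], [391.05352783203125, 382.6240234375]]
```

View pics/m1.png

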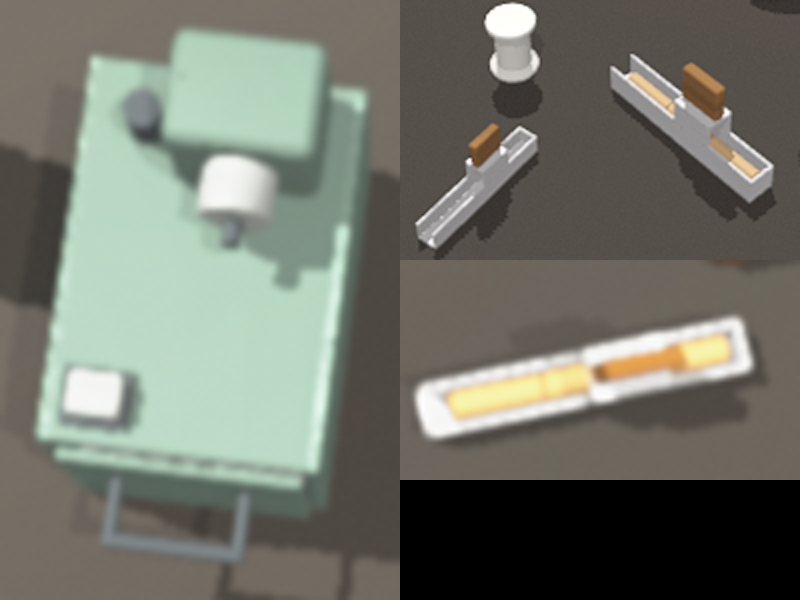

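The crop confirms A: it is the larger chute and holds the plugs. Its open end is on the left, at top (380,266) and side (325,312), and its closed end is at top (462,249). The housing top corners, the white release plate at top (234,178) and the bar between top (236,216) and (270,219) are all clear.

Run:
```python
from h import *
P=lambda l,z:np.array([onz("top",p,z) for p in l])
H=P([(233,94.3),(219.5,189.2),(289.5,198),(301.8,103)],.125)
print("housing corners BL FL FR BR\n",H, "sizes",[np.linalg.norm(H[i]-H[(i+1)%4]) for i in range(4)])
x=(H[0]+H[3]-H[1]-H[2]);yw=np.arctan2(x[1],x[0]);y=(H[0]+H[1]-H[2]-H[3]);print("yaw",yw,np.arctan2(y[1],y[0])-np.pi/2,"c",H.mean(0))
r=onz("top",(233.7,178.2),.141);b=P([(236.3,215.8),(270.2,218.8)],.085);print("rel",r,"bar",b,b.mean(0),np.linalg.norm(b[0]-b[1]))
Rz=Ro.from_euler('z',yw).as_matrix();c=H.mean(0)
print("in housing: rel",Rz.T@(r-c),"bar",Rz.T@(b.mean(0)-c))
print("rel in side px",proj("side",r),"bar side",proj("side",b))
# chute
q=P([(376.2,259.8),(460.5,241.7),(463.9,257.7),(379.7,275.8)],.03);print("chute rim",q,q.mean(0),[np.linalg.norm(q[i]-q[(i+1)%4]) for i in range(4)])
d=(q[0]+q[3]-q[1]-q[2]);print("chute yaw",np.arctan2(d[1],d[0]))
print("side: closed bottom near",onz("side",(391,380),0),"right",onz("side",(400.5,371.5),0),"open near bottom",onz("side",(321,325),0))
print("grip tri(top ctr)",tri((366,320),(432.5,254.5)))
```

```text
housing corners BL FL FR BR
 [[ 0.8643  0.1675  0.125 ]
 [ 0.627   0.1923  0.125 ]
 [ 0.6083  0.0242  0.125 ]
 [ 0.8456 -0.0014  0.125 ]] sizes [np.float64(0.2386552993133922), np.float64(0.16908144997175886), np.float64(0.2387344793751939), np.float64(0.16996106400610342)]
yaw -0.10576338608338796 -0.11044950047388746 c [0.7363 0.0956 0.125 ]
rel [0.6505 0.1565 0.141 ] bar [[0.5697 0.1565 0.085 ]
 [0.5635 0.0727 0.085 ]] [0.5666 0.1146 0.085 ] 0.08399611153350374
in housing: rel [-0.0917  0.0515  0.016 ] bar [-0.1708  0.001  -0.04  ]
rel in side px [[324.7818 170.8869]] bar side [[298.89   196.1522]
 [310.9051 211.8255]]
chute rim [[ 0.4696 -0.1977  0.03  ]
 [ 0.5198 -0.4172  0.03  ]
 [ 0.4782 -0.4252  0.03  ]
 [ 0.4286 -0.2067  0.03  ]] [ 0.4741 -0.3117  0.03  ] [np.float64(0.22515807828927992), np.float64(0.04232303320368941), np.float64(0.22411820262453522), np.float64(0.0420380678023844)]
chute yaw 1.7948743948119945
side: closed bottom near [ 0.4859 -0.4221 -0.    ] right [ 0.5145 -0.4137  0.    ] open near bottom [ 0.4341 -0.2236  0.    ]
grip tri(top ctr) (array([ 0.481 , -0.329 ,  0.0873]), np.float64(0.0012800034053440533))
```

```bash
cat >> h.py <<'E'
YH=-0.108;C=np.array([.7363,.0956,0])
def hw(x,y,z): return Ro.from_euler('z',YH).apply([x,y,z])+C
def mv(pos,R):   # R: Rotation target; prints offset cm, rotvec in tool axes
    s=observe();R0=Ro.from_euler('xyz',s["eef_rot"])
    o=R0.inv().apply(np.array(pos)-s["eef_pos"])*100;r=(R0.inv()*R).as_rotvec()
    print("offset",o.round(2),"rot",r.round(3),"rows",max(np.linalg.norm(o)/5,np.linalg.norm(r)/.15).round(1))
def down(yaw): return Ro.from_euler('xyz',[np.pi,0,yaw])
E
python3 - <<'E'
from h import *
print(hw(-.1708,.001,.2));mv(hw(-.1708,.001,.22),down(YH))
E
```

```text
[0.5666 0.115  0.2   ]
offset [-43.13  52.45   0.26] rot [0.001 0.001 1.445] rows 13.6
```

Emit:
apply_moves(
  increments=[
    {"offset": [-43.1,52.4,0.2],"rot": [0,0,1.445],"gripper": 0.35},
    {"offset": [-43.1,52.4,0.2],"rot": [0,0,1.445],"gripper": 0.35},
    {"offset": [-43.1,52.4,0.2],"rot": [0,0,1.445],"gripper": 0.35},
    {"offset": [-43.1,52.4,0.2],"rot": [0,0,1.445],"gripper": 0.35},
    {"offset": [-43.1,52.4,0.2],"rot": [0,0,1.445],"gripper": 0.35},
    {"offset": [-43.1,52.4,0.2],"rot": [0,0,1.445],"gripper": 0.35},
    {"offset": [-43.1,52.4,0.2],"rot": [0,0,1.445],"gripper": 0.35},
    {"offset": [-43.1,52.4,0.2],"rot": [0,0,1.445],"gripper": 0.35},
    {"offset": [-43.1,52.4,0.2],"rot": [0,0,1.445],"gripper": 0.35},
    {"offset": [-43.1,52.4,0.2],"rot": [0,0,1.445],"gripper": 0.35},
    {"offset": [-43.1,52.4,0.2],"rot": [0,0,1.445],"gripper": 0.35},
    {"offset": [-43.1,52.4,0.2],"rot": [0,0,1.445],"gripper": 0.35},
  ],
)

```text
clock: 1.3
eef_pos: [0.5195, 0.1769, 0.2208]
eef_rot: [-3.141, 0.0, -0.108]
ft_force: [0.5, 0.0, -0.9]
gripper_width: 0.031
```

Run:
```python
from h import *
mv(hw(-.1708,.001,.22),down(YH));mv(hw(-.1708,.001,.072),down(YH));print(observe()["joints"],observe()["clock"])
```

```text
offset [5.35 5.64 0.08] rot [-0.  0.  0.] rows 1.6
offset [ 5.35  5.65 14.88] rot [-0.  0.  0.] rows 3.4
[-0.8652  0.2925  0.5194  1.889  -0.1708  1.0037 -0.3795] 1.3
```

Emit:
apply_moves(
  increments=[
    {"offset": [5.35,5.65,0],"rot": [0,0,0],"gripper": 0.35},
    {"offset": [5.35,5.65,0],"rot": [0,0,0],"gripper": 0.35},
    {"offset": [5.35,5.65,6],"rot": [0,0,0],"gripper": 0.35},
    {"offset": [5.35,5.65,9],"rot": [0,0,0],"gripper": 0.35},
    {"offset": [5.35,5.65,9],"rot": [0,0,0],"gripper": 0.35},
  ],
)

```text
clock: 1.8
eef_pos: [0.5619, 0.1156, 0.126]
eef_rot: [3.137, 0.009, -0.108]
ft_force: [-1.0, 0.4, -0.2]
gripper_width: 0.0306
```

Run:
```python
from h import *
s=get_image("side");t=get_image("top");cv2.imwrite("pics/s2.png",s);cv2.imwrite("pics/t2.png",t)
def crop(im,x,y,w,h,k):return cv2.resize(im[y:y+h,x:x+w],None,fx=k,fy=k,interpolation=cv2.INTER_CUBIC)
cv2.imwrite("pics/m2.png",np.hstack([crop(s,260,100,100,150,4),crop(t,200,120,100,150,4)]))
p=observe()["eef_pos"];print(p,proj("side",p),proj("top",p));mv(hw(-.1708,.001,.072),down(YH))
```

```text
[0.5657 0.1165 0.1311] [[303.5999 188.8162]] [[250.1517 214.4948]]
offset [0.11 0.13 5.91] rot [ 0.001  0.001 -0.   ] rows 1.2
```

View pics/m2.png

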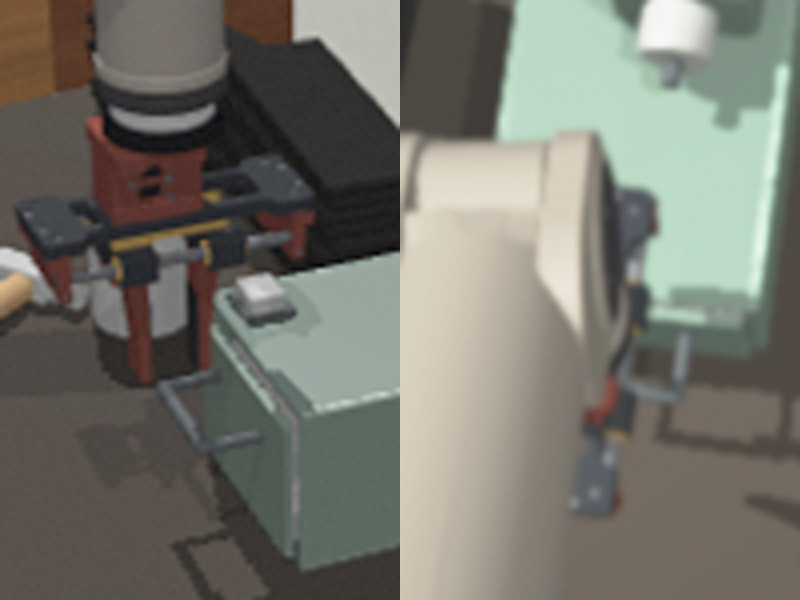

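The bar shows at side (300,196)–(311,212), where I predicted it, and the fingers straddle it. I'll lean the body away from the release plate a little while lowering.

Emit:
apply_moves(
  increments=[
    {"offset": [0.4,0.1,1],"rot": [0,0.13,0],"gripper": 0.35},
    {"offset": [0.4,0.1,2.5],"rot": [0,0.25,0],"gripper": 0.35},
    {"offset": [0.4,0.1,5.9],"rot": [0,0.25,0],"gripper": 0.35},
    {"offset": [0.4,0.1,5.9],"rot": [0,0.25,0],"gripper": 0.35},
    {"offset": [0.4,0.1,5.9],"rot": [0,0.25,0],"gripper": 0},
    {"offset": [0.4,0.1,5.9],"rot": [0,0.25,0],"gripper": 0},
    {"offset": [0.4,0.1,5.9],"rot": [0,0.25,0],"gripper": 0},
  ],
)

```text
clock: 2.6
eef_pos: [0.5717, 0.1153, 0.0739]
eef_rot: [-3.14, -0.253, -0.109]
ft_force: [-0.3, -0.4, -0.2]
gripper_width: 0.0098
```

Emit:
apply_moves(
  increments=[
    {"offset": [-1.16,0,-0.3],"gripper": 0,"rot": [0,0,0]},
    {"offset": [-2.32,0,-0.6],"rot": [0,0,0],"gripper": 0},
    {"offset": [-3.49,0,-0.89],"rot": [0,0,0],"gripper": 0},
    {"offset": [-4.65,0,-1.19],"rot": [0,0,0],"gripper": 0},
    {"offset": [-5.81,0,-1.48],"rot": [0,0,0],"gripper": 0},
    {"offset": [-6.98,0,-1.78],"rot": [0,0,0],"gripper": 0},
    {"offset": [-8.14,0,-2.08],"rot": [0,0,0],"gripper": 0},
    {"offset": [-9.2,0,-2.35],"rot": [0,0,0],"gripper": 0},
    {"offset": [-10.1,0,-2.58],"rot": [0,0,0],"gripper": 0},
    {"offset": [-10.85,0,-2.77],"rot": [0,0,0],"gripper": 0},
    {"offset": [-11.2,0,-2.86],"rot": [0,0,0],"gripper": 0},
    {"offset": [-11.2,0,-2.86],"rot": [0,0,0],"gripper": 0},
  ],
)

```text
clock: 3.8
eef_pos: [0.4577, 0.1277, 0.0738]
eef_rot: [-3.139, -0.255, -0.11]
ft_force: [3.8, -2.5, 5.7]
gripper_width: 0.0093
```

Run:
```python
from h import *
s=observe();print(s["eef_pos"],s["ft_force"],s["gripper_width"], Ro.from_euler('z',YH).inv().apply(s["eef_pos"]-C))
```

```text
[0.4577 0.1277 0.0738] [ 3.7907 -2.5191  5.7361] 0.009286194097777806 [-0.2804  0.0019  0.0738]
```

Emit:
apply_moves(
  increments=[
    {"offset": [0.2,0,0.05],"rot": [0,0,0],"gripper": 0},
    {"offset": [0.4,0,0.1],"rot": [0,0,0],"gripper": 0},
    {"offset": [0.5,0,0.12],"rot": [0,0,0],"gripper": 0},
  ],
)

```text
clock: 4.1
eef_pos: [0.4628, 0.1271, 0.0737]
eef_rot: [-3.139, -0.254, -0.11]
ft_force: [-1.6, -2.0, 13.8]
gripper_width: 0.0088
```

Fx went from +3.8 to −1.6 N, so the lock is carrying the spring. Next I open and go up.

Emit:
apply_moves(
  increments=[
    {"offset": [0,0,0],"rot": [0,0,0],"gripper": 0.35},
    {"offset": [0,0,0],"rot": [0,0,0],"gripper": 0.35},
    {"offset": [0,0,-4],"rot": [0,0,0],"gripper": 0.35},
    {"offset": [0.5,0,-9],"rot": [0,0,0],"gripper": 0.35},
    {"offset": [2,0,-13],"rot": [0,-0.12,0],"gripper": 0.35},
    {"offset": [4,0,-18],"rot": [0,-0.25,0],"gripper": 0.35},
    {"offset": [4,0,-18],"rot": [0,-0.25,0],"gripper": 0.35},
  ],
)

```text
clock: 4.8
eef_pos: [0.4563, 0.1291, 0.26]
eef_rot: [-3.138, -0.0, -0.106]
ft_force: [0.4, -0.2, 0.8]
gripper_width: 0.0311
```

Run:
```python
from h import *
yc=1.795
g=np.array([.4741,-.3117,0])+0*0
q=Ro.from_euler('z',yc).apply([-.02,0,0]);print(g+q)
for y in (yc,yc-np.pi/2,yc+np.pi/2): print(y); mv([.481,-.329,.25],down(y))
print(observe()["joints"])
```

```text
[ 0.4785 -0.3312  0.    ]
1.795
offset [ 7.32 45.29  0.83] rot [-0.002 -0.004 -1.901] rows 12.7
0.22420367320510337
offset [ 7.32 45.29  0.83] rot [-0.004 -0.001 -0.331] rows 9.2
3.3657963267948965
offset [ 7.32 45.29  0.83] rot [-0.001  0.005  2.811] rows 18.7
[-1.2249  0.1145  0.9065  2.0167 -0.1074  1.0547 -0.375 ]
```

Emit:
apply_moves(
  increments=[
    {"offset": [7.2,45.3,0.8],"rot": [0,0,-0.331],"gripper": 0.6},
    {"offset": [7.2,45.3,0.8],"rot": [0,0,-0.331],"gripper": 0.6},
    {"offset": [7.2,45.3,0.8],"rot": [0,0,-0.331],"gripper": 0.6},
    {"offset": [7.2,45.3,0.8],"rot": [0,0,-0.331],"gripper": 0.6},
    {"offset": [7.2,45.3,0.8],"rot": [0,0,-0.331],"gripper": 0.6},
    {"offset": [7.2,45.3,0.8],"rot": [0,0,-0.331],"gripper": 0.6},
    {"offset": [7.2,45.3,0.8],"rot": [0,0,-0.331],"gripper": 0.6},
    {"offset": [7.2,45.3,0.8],"rot": [0,0,-0.331],"gripper": 0.6},
    {"offset": [7.2,45.3,0.8],"rot": [0,0,-0.331],"gripper": 0.6},
    {"offset": [7.2,45.3,6],"rot": [0,0,-0.331],"gripper": 0.6},
    {"offset": [7.2,45.3,11],"rot": [0,0,-0.331],"gripper": 0.6},
    {"offset": [7.2,45.3,11],"rot": [0,0,-0.331],"gripper": 0.6},
  ],
)

```text
clock: 6.0
eef_pos: [0.4735, -0.3285, 0.1412]
eef_rot: [-3.135, 0.008, 0.221]
ft_force: [-0.5, 0.8, -0.3]
gripper_width: 0.0527
```

Run:
```python
from h import *
s=get_image("side");t=get_image("top");cv2.imwrite("pics/s3.png",s);cv2.imwrite("pics/t3.png",t)
def crop(im,x,y,w,h,k):return cv2.resize(im[y:y+h,x:x+w],None,fx=k,fy=k,interpolation=cv2.INTER_CUBIC)
cv2.imwrite("pics/m3.png",np.hstack([crop(s,300,240,110,150,3.6)[:540],crop(t,215,120,110,150,3.6)[:540]]))
p=observe()["eef_pos"];print(observe()["clock"],p,proj("side",p));mv([.48,-.33,.064],down(.224))
# expected drawer features for the locked state
for z,x,y in((.095,-.186,.037),(.095,-.186,-.037),(.085,-.281,0),(.141,-.0917,.0515)):print(proj("top",hw(x,y,z)),proj("side",hw(x,y,z)))
```

```text
6.1 [ 0.4763 -0.3298  0.1459] [[364.9758 299.832 ]]
offset [0.38 0.12 8.19] rot [-0.002  0.002 -0.001] rows 1.6
[[237.1504 220.9255]] [[294.6581 195.1172]]
[[267.1945 224.6099]] [[304.22   209.1733]]
[[247.417  261.5212]] [[265.2738 213.0379]]
[[233.6191 178.1299]] [[324.8012 170.8405]]
```

View pics/m3.png

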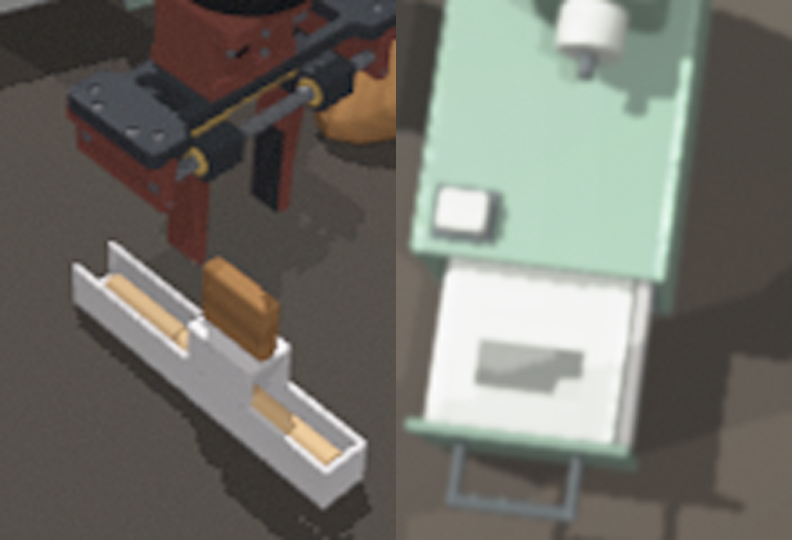

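The drawer stays out. Its slot shows at top centre (251.7,221.7), within about 1 px of my prediction of (252.2,222.8). The fingers straddle the wooden grip, so I lower and close.

Emit:
apply_moves(
  increments=[
    {"offset": [0.4,0.1,4],"rot": [0,0,0],"gripper": 0.6},
    {"offset": [0.4,0.1,8.2],"rot": [0,0,0],"gripper": 0.6},
    {"offset": [0.4,0.1,8.2],"rot": [0,0,0],"gripper": 0.6},
    {"offset": [0.4,0.1,8.2],"rot": [0,0,0],"gripper": 0},
    {"offset": [0.4,0.1,8.2],"rot": [0,0,0],"gripper": 0},
    {"offset": [0.4,0.1,8.2],"rot": [0,0,0],"gripper": 0},
    {"offset": [0.4,0.1,8.2],"rot": [0,0,0],"gripper": 0},
  ],
)

```text
clock: 6.8
eef_pos: [0.482, -0.331, 0.0659]
eef_rot: [3.14, -0.002, 0.223]
ft_force: [-0.4, 0.0, -0.2]
gripper_width: 0.024
```

Run:
```python
from h import *
s=observe();print(s["eef_pos"],s["eef_rot"],s["ft_force"],s["joints"])
S=np.array([onz("top",p,.095) for p in((237.8,214.4),(266.9,217.2),(265.6,228.9),(236.7,226.4))]);m=S.mean(0)
print("slot",m,[np.linalg.norm(S[i]-S[(i+1)%4]) for i in range(4)],"pred",hw(-.186,0,.095))
```

```text
[ 0.482  -0.331   0.0659] [ 3.1402 -0.0022  0.2232] [-0.393   0.0107 -0.2399] [-0.0557  0.6521  0.7594  1.9393 -0.6241  0.7978  1.2787]
slot [0.554  0.1167 0.095 ] [np.float64(0.07155537573294157), np.float64(0.029088222036086825), np.float64(0.07079791470346004), np.float64(0.02976743607624541)] pred [0.5514 0.1156 0.095 ]
```

Emit:
apply_moves(
  increments=[
    {"offset": [0,0,0],"rot": [0,0,0],"gripper": 0},
    {"offset": [0,0,0],"rot": [0,0,0],"gripper": 0},
    {"offset": [0,0,0],"rot": [0,0,0],"gripper": 0},
  ],
)

```text
clock: 7.1
eef_pos: [0.4813, -0.3306, 0.0647]
eef_rot: [-3.141, -0.0, 0.223]
ft_force: [-1.3, 2.2, 6.2]
gripper_width: 0.0139
```

Gripped at 13.9 mm, and the grasp point works out at chute x = −20 mm as wanted. Now I compute the path.

```bash
cat >> h.py <<'E'
M=Ro.from_matrix(np.array([[0,-1,0],[-1,0,0],[0,0,-1.]]))  # tool axes in chute frame
MOUTH=np.array([.553,.116,.095])
G=np.array([-.020,0,.0647])
def tool(spout,psi,th,g=G):
    Rc=Ro.from_euler('ZY',[psi,th]);return spout+Rc.apply(g-np.array([.105,0,0])),Rc*M
def spout():
    s=observe();Rc=Ro.from_euler('xyz',s["eef_rot"])*M.inv();return s["eef_pos"]+Rc.apply(np.array([.105,0,0])-G),Rc.as_euler('ZYX')
PSI=YH+np.pi/2
LIP=MOUTH+Ro.from_euler('z',YH).apply([0,-.041,0])
def table(pos,R,fr):
    s=observe();R0=Ro.from_euler('xyz',s["eef_rot"]);o=R0.inv().apply(pos-s["eef_pos"])*100;r=(R0.inv()*R).as_rotvec()
    for f in fr:print((o*f).round(2),(r*f).round(3))
E
python3 - <<'E'
from h import *
print(spout(),LIP);p,R=tool(LIP+[0,0,.05],PSI,.26);print(p);mv(p,R)
print("flat");mv(tool(LIP+[0,0,.05],PSI,0)[0],tool(LIP,PSI,0)[1])
E
```

```text
(array([ 0.4536, -0.2087,  0.    ]), array([ 1.7936, -0.0001, -0.0004])) [0.5486 0.0752 0.095 ]
[ 0.5374 -0.0283  0.2397]
offset [ 12.16 -28.24 -17.49] rot [-0.258 -0.043  0.329] rows 7.1
flat
offset [ 11.48 -26.27 -14.49] rot [-0.    -0.     0.331] rows 6.4
```

Emit:
apply_moves(
  increments=[
    {"offset": [0,0,-0.5],"rot": [0,0,0],"gripper": 0},
    {"offset": [0,0,-1.5],"rot": [0,0,0],"gripper": 0},
    {"offset": [0,0,-3],"rot": [0,0,0],"gripper": 0},
    {"offset": [0,0,-5],"rot": [0,0,0],"gripper": 0},
    {"offset": [0,0,-7],"rot": [0,0,0],"gripper": 0},
    {"offset": [0,0,-8.5],"rot": [0,0,0],"gripper": 0},
    {"offset": [0,0,-9.5],"rot": [0,0,0],"gripper": 0},
    {"offset": [0,0,-10],"rot": [0,0,0],"gripper": 0},
    {"offset": [0,0,-10],"rot": [0,0,0],"gripper": 0},
  ],
)

```text
clock: 8.0
eef_pos: [0.4813, -0.3305, 0.1647]
eef_rot: [3.141, -0.001, 0.223]
ft_force: [1.0, 0.8, -3.0]
gripper_width: 0.0139
```

Run:
```python
from h import *
s=observe();print(s["eef_pos"],s["ft_force"],s["ft_torque"],s["gripper_width"])
x=np.arange(1,25)/24;f=3*x**2-2*x**3
p,R=tool(LIP+[0,0,.05],PSI,0.05);table(p,R,f)
```

```text
[ 0.4813 -0.3305  0.1647] [ 0.9817  0.7738 -2.9751] [-0.0499  0.0411 -0.0278] 0.013902256071881676
[ 0.06 -0.13 -0.03] [-0.    -0.     0.002]
[ 0.23 -0.52 -0.1 ] [-0.001 -0.     0.007]
[ 0.5  -1.14 -0.22] [-0.002 -0.     0.014]
[ 0.86 -1.97 -0.38] [-0.004 -0.001  0.025]
[ 1.3  -2.98 -0.57] [-0.006 -0.001  0.037]
[ 1.81 -4.15 -0.8 ] [-0.008 -0.001  0.052]
[ 2.38 -5.46 -1.05] [-0.01  -0.002  0.068]
[ 3.   -6.89 -1.33] [-0.013 -0.002  0.086]
[ 3.67 -8.41 -1.62] [-0.016 -0.003  0.105]
[  4.36 -10.    -1.93] [-0.019 -0.003  0.125]
[  5.07 -11.63  -2.24] [-0.022 -0.004  0.145]
[  5.79 -13.29  -2.56] [-0.025 -0.004  0.166]
[  6.52 -14.95  -2.88] [-0.028 -0.005  0.186]
[  7.23 -16.58  -3.19] [-0.031 -0.006  0.207]
[  7.92 -18.17  -3.5 ] [-0.034 -0.006  0.226]
[  8.58 -19.69  -3.79] [-0.037 -0.007  0.245]
[  9.21 -21.11  -4.07] [-0.039 -0.007  0.263]
[  9.78 -22.43  -4.32] [-0.042 -0.008  0.279]
[ 10.29 -23.6   -4.54] [-0.044 -0.008  0.294]
[ 10.73 -24.61  -4.74] [-0.046 -0.008  0.307]
[ 11.09 -25.44  -4.9 ] [-0.047 -0.009  0.317]
[ 11.36 -26.06  -5.02] [-0.048 -0.009  0.325]
[ 11.53 -26.44  -5.09] [-0.049 -0.009  0.329]
[ 11.59 -26.58  -5.12] [-0.049 -0.009  0.331]
```

Emit:
apply_moves(
  increments=[
    {"offset": [0.3,-0.8,-0.15],"rot": [0,0,0.01],"gripper": 0},
    {"offset": [1.1,-2.6,-0.5],"rot": [-0.005,0,0.033],"gripper": 0},
    {"offset": [2.3,-5.3,-1.0],"rot": [-0.01,0,0.066],"gripper": 0},
    {"offset": [3.7,-8.5,-1.6],"rot": [-0.016,-0.003,0.106],"gripper": 0},
    {"offset": [5.2,-11.9,-2.3],"rot": [-0.022,-0.004,0.149],"gripper": 0},
    {"offset": [6.7,-15.4,-3.0],"rot": [-0.029,-0.005,0.192],"gripper": 0},
    {"offset": [8.1,-18.6,-3.6],"rot": [-0.034,-0.006,0.232],"gripper": 0},
    {"offset": [9.3,-21.3,-4.1],"rot": [-0.04,-0.007,0.265],"gripper": 0},
    {"offset": [10.2,-23.4,-4.5],"rot": [-0.043,-0.008,0.291],"gripper": 0},
    {"offset": [10.9,-25.0,-4.8],"rot": [-0.046,-0.009,0.311],"gripper": 0},
    {"offset": [11.4,-26.1,-5.0],"rot": [-0.048,-0.009,0.325],"gripper": 0},
    {"offset": [11.6,-26.6,-5.1],"rot": [-0.049,-0.009,0.331],"gripper": 0},
  ],
)

```text
clock: 9.2
eef_pos: [0.5352, -0.0432, 0.2145]
eef_rot: [3.092, 0.002, -0.106]
ft_force: [0.1, -0.7, -2.8]
gripper_width: 0.0139
```

Run:
```python
from h import *
p,R=tool(LIP+[0,0,.03],PSI,.26)
table(p,R,[.1,.25,.4,.55,.7,.85,1])
print(spout(),observe()["joints"])
```

```text
[ 0.01 -0.15 -0.06] [-0.021  0.     0.   ]
[ 0.01 -0.37 -0.15] [-0.053  0.     0.001]
[ 0.02 -0.59 -0.23] [-0.084  0.001  0.001]
[ 0.03 -0.81 -0.32] [-0.116  0.001  0.001]
[ 0.04 -1.03 -0.41] [-0.147  0.001  0.002]
[ 0.04 -1.25 -0.5 ] [-0.179  0.002  0.002]
[ 0.05 -1.47 -0.58] [-0.21   0.002  0.002]
(array([0.548 , 0.0778, 0.1437]), array([1.4648, 0.0496, 0.0022])) [-0.9208  0.4633  1.1411  1.9404 -0.4318  1.0377  0.3   ]
```

Emit:
apply_moves(
  increments=[
    {"offset": [0,-0.15,-0.06],"rot": [-0.021,0,0],"gripper": 0},
    {"offset": [0,-0.37,-0.15],"rot": [-0.053,0,0],"gripper": 0},
    {"offset": [0,-0.6,-0.23],"rot": [-0.085,0,0],"gripper": 0},
    {"offset": [0,-0.8,-0.32],"rot": [-0.115,0,0],"gripper": 0},
    {"offset": [0,-1.05,-0.41],"rot": [-0.147,0,0],"gripper": 0},
    {"offset": [0,-1.25,-0.5],"rot": [-0.18,0,0],"gripper": 0},
    {"offset": [0,-1.4,-0.58],"rot": [-0.205,0,0],"gripper": 0},
    {"offset": [0.05,-1.47,-0.58],"rot": [-0.21,0,0],"gripper": 0},
    {"offset": [0.05,-1.47,-0.58],"rot": [-0.21,0,0],"gripper": 0},
  ],
)

```text
clock: 10.1
eef_pos: [0.5376, -0.0303, 0.2202]
eef_rot: [2.881, 0.001, -0.107]
ft_force: [1.3, -0.6, -1.4]
gripper_width: 0.0138
```

Run:
```python
from h import *
s=get_image("side");t=get_image("top");cv2.imwrite("pics/s4.png",s);cv2.imwrite("pics/t4.png",t)
def crop(im,x,y,w,h,k):return cv2.resize(im[y:y+h,x:x+w],None,fx=k,fy=k,interpolation=cv2.INTER_CUBIC)
cv2.imwrite("pics/m4.png",np.hstack([crop(s,255,140,100,130,4),crop(t,215,180,100,130,4)]))
sp,e=spout();print(sp,e,observe()["joints"],observe()["ft_force"]);print("spout px",proj("side",sp),proj("top",sp))
sl=[MOUTH+Ro.from_euler('z',YH).apply([a,b,0]) for a in(-.017,.017) for b in(-.037,.037)];print(proj("side",sl),proj("top",sl))
p,R=tool(LIP+[0,0,.002],PSI,.26);mv(p,R)
```

```text
[0.5487 0.0725 0.1258] [1.4622 0.2595 0.0008] [-1.0904  0.5664  1.2359  1.9221 -0.3164  1.0419  0.1466] [ 0.0024 -0.4399 -1.8751]
spout px [[305.3851 200.2175]] [[268.709  222.2274]]
[[298.5644 210.3712]
 [289.1951 196.2291]
 [310.8235 207.5151]
 [301.0449 193.5786]] [[266.149  230.7877]
 [236.0612 227.1005]
 [267.9816 217.1419]
 [237.9895 213.4609]]
offset [-0.03 -1.    2.71] rot [-0.     0.001 -0.001] rows 0.6
```

View pics/m4.png

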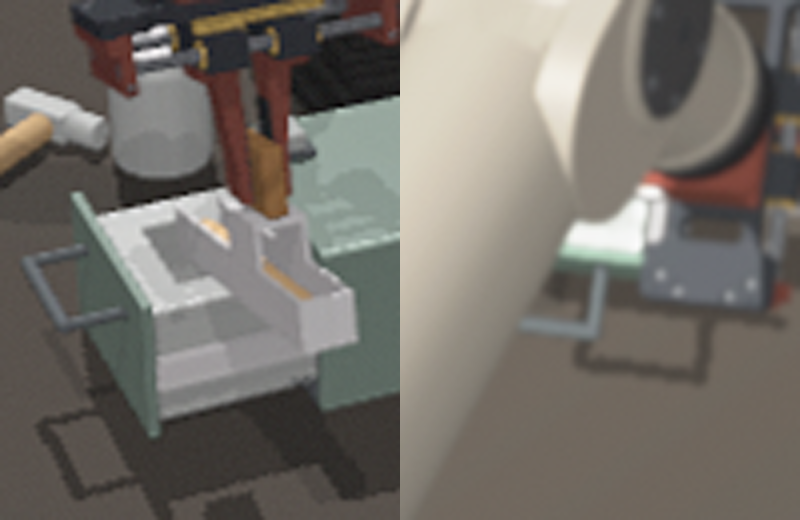

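Run:
```python
from h import *
s=cv2.imread("pics/s3.png");t=cv2.imread("pics/t3.png")
def crop(im,x,y,w,h,k):return cv2.resize(im[y:y+h,x:x+w],None,fx=k,fy=k,interpolation=cv2.INTER_CUBIC)
A=crop(s,275,180,50,50,8);B=crop(t,225,195,50,50,8)
sl=[MOUTH+Ro.from_euler('z',YH).apply([a,b,0]) for a,b in((-.017,-.037),(-.017,.037),(.017,.037),(.017,-.037))]
for im,n,x,y in((A,"side",275,180),(B,"top",225,195)):
    q=((proj(n,sl)-[x,y]+.5)*8).astype(np.int32);cv2.polylines(im,[q],True,(0,0,255),1)
cv2.imwrite("pics/m5.png",np.hstack([A,B]))
```

```text
(no output)
```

View pics/m5.png

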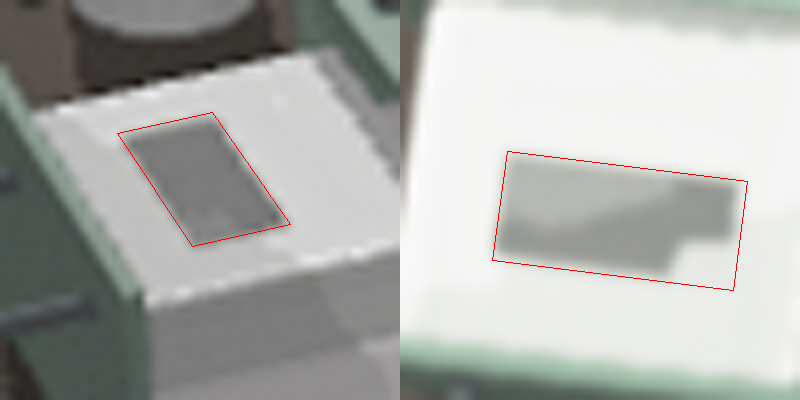

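The predicted slot outline (red) lies on the slot in both views to about 1 px. Lowering the spout.

Emit:
apply_moves(
  increments=[
    {"offset": [0,-0.2,0.55],"rot": [0,0,0],"gripper": 0},
    {"offset": [0,-0.5,1.35],"rot": [0,0,0],"gripper": 0},
    {"offset": [0,-0.8,2.1],"rot": [0,0,0],"gripper": 0},
    {"offset": [0,-1.0,2.6],"rot": [0,0,0],"gripper": 0},
    {"offset": [0,-1.0,2.7],"rot": [0,0,0],"gripper": 0},
    {"offset": [0,-1.0,2.7],"rot": [0,0,0],"gripper": 0},
  ],
)

```text
clock: 10.8
eef_pos: [0.5377, -0.0281, 0.1915]
eef_rot: [2.882, 0.001, -0.108]
ft_force: [-0.0, -0.5, -2.6]
gripper_width: 0.0135
```

Run:
```python
from h import *
print(spout(),observe()["ft_force"],observe()["ft_torque"]);p,R=tool(LIP,PSI,.26);mv(p,R);print(LIP)
```

```text
(array([0.5489, 0.0755, 0.0968]), array([1.4628, 0.2599, 0.0012])) [-0.0143 -0.492  -2.5674] [0.2643 0.0159 0.0438]
offset [-0.03 -0.02  0.18] rot [-0.     0.001  0.   ] rows 0.0
[0.5486 0.0752 0.095 ]
```

Emit:
apply_moves(
  increments=[
    {"offset": [0,-0.02,0.08],"rot": [0,0,0],"gripper": 0},
    {"offset": [0,-0.04,0.16],"rot": [0,0,0],"gripper": 0},
    {"offset": [0,-0.04,0.16],"rot": [0,0,0],"gripper": 0},
  ],
)

```text
clock: 11.1
eef_pos: [0.5379, -0.0279, 0.1901]
eef_rot: [2.882, 0.001, -0.108]
ft_force: [-0.2, -0.3, -1.5]
gripper_width: 0.0135
```

Emit:
apply_moves(
  increments=[
    {"offset": [0,-0.02,0.08],"rot": [0,0,0],"gripper": 0},
    {"offset": [0,-0.02,0.08],"rot": [0,0,0],"gripper": 0},
  ],
)

```text
clock: 11.3
eef_pos: [0.5378, -0.0279, 0.1891]
eef_rot: [2.882, 0.001, -0.108]
ft_force: [0.1, 0.7, -1.6]
gripper_width: 0.0138
```

Run:
```python
from h import *
print(spout(),observe()["ft_force"],observe()["ft_torque"])
```

```text
(array([0.549 , 0.0757, 0.0945]), array([1.4629, 0.2595, 0.0009])) [ 0.0704  0.706  -1.6266] [0.3172 0.0374 0.0332]
```

Emit:
apply_moves(
  increments=[
    {"offset": [0,-0.02,0.08],"rot": [0,0,0],"gripper": 0},
    {"offset": [0,-0.02,0.08],"rot": [0,0,0],"gripper": 0},
  ],
)

```text
clock: 11.5
eef_pos: [0.5379, -0.028, 0.1885]
eef_rot: [2.882, 0.001, -0.108]
ft_force: [-0.2, -0.8, -0.4]
gripper_width: 0.0139
```

Run:
```python
from h import *
print(spout(),observe()["ft_force"],observe()["ft_torque"])
```

```text
(array([0.5491, 0.0756, 0.0939]), array([1.4628, 0.2595, 0.0006])) [-0.237  -0.7995 -0.3982] [ 0.331   0.1066 -0.0131]
```

Light contact, about 2 N on the spout. Next I tip about the spout edge.

Run:
```python
from h import *
sp,_=spout();s=observe();R0=Ro.from_euler('xyz',s["eef_rot"])
for th in np.linspace(.28,.50,12):
    p,R=tool(sp+[0,0,.0003],PSI,th);print((R0.inv().apply(p-s["eef_pos"])*100).round(2),(R0.inv()*R).as_rotvec().round(3))
```

```text
[-0.   -0.13 -0.28] [-0.02   0.001 -0.   ]
[-0.   -0.26 -0.53] [-0.04   0.001 -0.   ]
[-0.   -0.41 -0.77] [-0.06   0.001 -0.   ]
[-0.   -0.55 -1.01] [-0.08   0.001  0.   ]
[-0.   -0.7  -1.25] [-0.1    0.001  0.   ]
[-0.   -0.86 -1.48] [-0.12   0.001  0.   ]
[-0.   -1.02 -1.72] [-0.14   0.001  0.   ]
[-0.   -1.19 -1.94] [-0.16   0.001  0.   ]
[-0.   -1.36 -2.17] [-0.18   0.001  0.   ]
[-0.   -1.53 -2.39] [-0.2    0.001  0.   ]
[-0.01 -1.71 -2.61] [-0.22   0.001  0.   ]
[-0.01 -1.89 -2.82] [-0.24   0.001  0.   ]
```

Emit:
apply_moves(
  increments=[
    {"offset": [0,-0.13,-0.28],"rot": [-0.02,0,0],"gripper": 0},
    {"offset": [0,-0.26,-0.53],"rot": [-0.04,0,0],"gripper": 0},
    {"offset": [0,-0.41,-0.77],"rot": [-0.06,0,0],"gripper": 0},
    {"offset": [0,-0.55,-1.01],"rot": [-0.08,0,0],"gripper": 0},
    {"offset": [0,-0.7,-1.25],"rot": [-0.1,0,0],"gripper": 0},
    {"offset": [0,-0.86,-1.48],"rot": [-0.12,0,0],"gripper": 0},
    {"offset": [0,-1.02,-1.72],"rot": [-0.14,0,0],"gripper": 0},
    {"offset": [0,-1.19,-1.94],"rot": [-0.16,0,0],"gripper": 0},
    {"offset": [0,-1.36,-2.17],"rot": [-0.18,0,0],"gripper": 0},
    {"offset": [0,-1.53,-2.39],"rot": [-0.2,0,0],"gripper": 0},
    {"offset": [0,-1.71,-2.61],"rot": [-0.22,0,0],"gripper": 0},
    {"offset": [0,-1.89,-2.82],"rot": [-0.24,0,0],"gripper": 0},
  ],
)

```text
clock: 12.7
eef_pos: [0.5406, -0.0024, 0.2109]
eef_rot: [2.64, 0.001, -0.108]
ft_force: [0.8, -0.3, -2.1]
gripper_width: 0.0141
```

Run:
```python
from h import *
print(spout(),observe()["ft_force"],observe()["ft_torque"],observe()["joints"])
sp=np.array([.5491,.0756,.0942]);s=observe();R0=Ro.from_euler('xyz',s["eef_rot"])
for th in np.linspace(.52,.74,12):
    p,R=tool(sp,PSI,th);print((R0.inv().apply(p-s["eef_pos"])*100).round(2),(R0.inv()*R).as_rotvec().round(3))
```

```text
(array([0.549 , 0.0757, 0.0941]), array([1.4631, 0.5011, 0.0009])) [ 0.762  -0.2686 -2.0879] [ 0.6715 -0.0758 -0.0243] [-1.2164  0.7528  1.2751  1.8911 -0.2466  1.0709  0.0052]
[ 0.   -0.11 -0.24] [-0.019  0.001  0.   ]
[ 0.   -0.24 -0.48] [-0.039  0.001  0.   ]
[ 0.   -0.38 -0.73] [-0.059  0.001  0.   ]
[ 0.   -0.53 -0.97] [-0.079  0.001  0.   ]
[ 0.   -0.68 -1.21] [-0.099  0.001  0.   ]
[ 0.   -0.84 -1.44] [-0.119  0.001  0.   ]
[ 0.   -1.   -1.67] [-0.139  0.001  0.   ]
[ 0.   -1.16 -1.9 ] [-0.159  0.001  0.   ]
[ 0.   -1.33 -2.12] [-0.179  0.001  0.   ]
[ 0.   -1.51 -2.35] [-0.199  0.001  0.   ]
[ 0.   -1.69 -2.56] [-0.219  0.001  0.   ]
[ 0.   -1.87 -2.78] [-0.239  0.001  0.   ]
```

Emit:
apply_moves(
  increments=[
    {"offset": [0,-0.12,-0.22],"rot": [-0.02,0,0],"gripper": 0},
    {"offset": [0,-0.26,-0.46],"rot": [-0.04,0,0],"gripper": 0},
    {"offset": [0,-0.4,-0.7],"rot": [-0.06,0,0],"gripper": 0},
    {"offset": [0,-0.55,-0.94],"rot": [-0.08,0,0],"gripper": 0},
    {"offset": [0,-0.7,-1.18],"rot": [-0.1,0,0],"gripper": 0},
    {"offset": [0,-0.86,-1.41],"rot": [-0.12,0,0],"gripper": 0},
    {"offset": [0,-1.02,-1.64],"rot": [-0.14,0,0],"gripper": 0},
    {"offset": [0,-1.18,-1.87],"rot": [-0.16,0,0],"gripper": 0},
    {"offset": [0,-1.35,-2.09],"rot": [-0.18,0,0],"gripper": 0},
    {"offset": [0,-1.53,-2.32],"rot": [-0.2,0,0],"gripper": 0},
    {"offset": [0,-1.53,-2.32],"rot": [-0.2,0,0],"gripper": 0},
    {"offset": [0,-1.53,-2.32],"rot": [-0.2,0,0],"gripper": 0},
  ],
)

```text
clock: 13.9
eef_pos: [0.5433, 0.0218, 0.2238]
eef_rot: [2.442, 0.001, -0.108]
ft_force: [0.1, 1.4, -1.6]
gripper_width: 0.014
```

Run:
```python
from h import *
print(spout(),observe()["ft_force"],observe()["ft_torque"],observe()["joints"])
s=get_image("side");t=get_image("top");cv2.imwrite("pics/s6.png",s);cv2.imwrite("pics/t6.png",t)
def crop(im,x,y,w,h,k):return cv2.resize(im[y:y+h,x:x+w],None,fx=k,fy=k,interpolation=cv2.INTER_CUBIC)
cv2.imwrite("pics/m6.png",np.hstack([crop(s,255,130,100,130,4),crop(t,215,180,100,130,4)]))
```

```text
(array([0.549 , 0.0754, 0.0938]), array([1.4635, 0.7   , 0.001 ])) [ 0.0833  1.4287 -1.6455] [ 0.8944 -0.0248 -0.0271] [-1.2911  0.8936  1.3038  1.8303 -0.1783  1.1565 -0.0864]
```

View pics/m6.png

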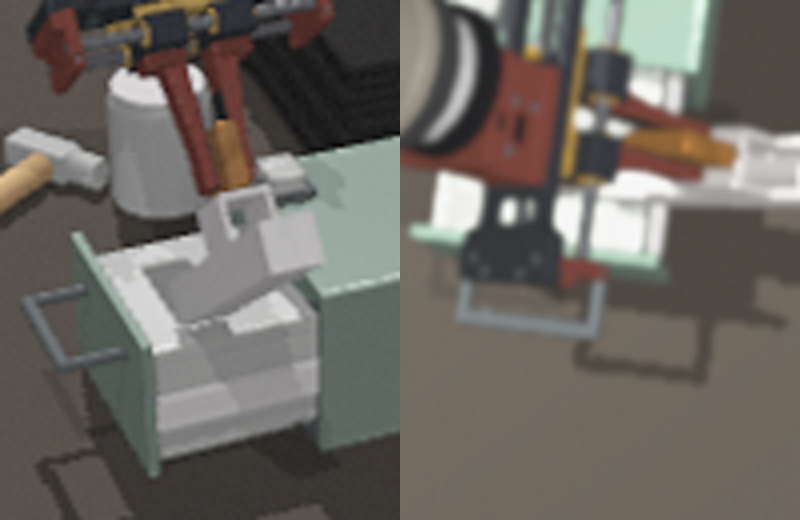

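The chute looks empty as far as can be seen. I'll tip a little further, wait, then lift along its axis and check.

Emit:
apply_moves(
  increments=[
    {"offset": [0,-0.13,-0.22],"rot": [-0.02,0,0],"gripper": 0},
    {"offset": [0,-0.27,-0.46],"rot": [-0.04,0,0],"gripper": 0},
    {"offset": [0,-0.42,-0.68],"rot": [-0.06,0,0],"gripper": 0},
    {"offset": [0,-0.42,-0.68],"rot": [-0.06,0,0],"gripper": 0},
    {"offset": [0,-0.42,-0.68],"rot": [-0.06,0,0],"gripper": 0},
    {"offset": [0,-0.42,-0.68],"rot": [-0.06,0,0],"gripper": 0},
  ],
)

```text
clock: 14.6
eef_pos: [0.544, 0.0291, 0.2264]
eef_rot: [2.382, 0.001, -0.108]
ft_force: [1.1, 0.6, -1.7]
gripper_width: 0.0141
```

Run:
```python
from h import *
print(spout(),observe()["ft_force"])
Rt=Ro.from_euler('xyz',observe()["eef_rot"])
# back-off: spout 4 cm up & 3 cm back(-y housing), then further, flattening
b=Ro.from_euler('z',YH).apply([0,-1,0])
for d,u,th in((.01,.03,.76),(.03,.07,.70),(.05,.09,.60),(.08,.1,.45),(.11,.1,.30)):
    p,R=tool(LIP+b*d+[0,0,u],PSI,th);mv(p,R)
```

```text
(array([0.5489, 0.0749, 0.0934]), array([1.4629, 0.7597, 0.0008])) [ 1.1316  0.583  -1.6704]
offset [-0.04  2.88 -1.62] rot [-0.     0.001  0.   ] rows 0.7
offset [-0.04  7.45 -2.38] rot [0.06  0.001 0.   ] rows 1.6
offset [-0.04 10.78 -1.14] rot [0.16  0.001 0.   ] rows 2.2
offset [-0.04 14.15  2.24] rot [ 0.31   0.001 -0.   ] rows 2.9
offset [-0.04 16.52  6.41] rot [ 0.46   0.001 -0.   ] rows 3.5
```

Lift away while still tipped, keeping some tilt for the look. A stray plug would stay in the chute.

Emit:
apply_moves(
  increments=[
    {"offset": [0,1.0,-0.6],"rot": [0,0,0],"gripper": 0},
    {"offset": [0,2.9,-1.6],"rot": [0,0,0],"gripper": 0},
    {"offset": [0,5.2,-2.0],"rot": [0.03,0,0],"gripper": 0},
    {"offset": [0,7.5,-2.4],"rot": [0.06,0,0],"gripper": 0},
    {"offset": [0,9.2,-1.8],"rot": [0.11,0,0],"gripper": 0},
    {"offset": [0,10.8,-1.1],"rot": [0.16,0,0],"gripper": 0},
    {"offset": [0,12.6,0.5],"rot": [0.24,0,0],"gripper": 0},
    {"offset": [0,14.2,2.2],"rot": [0.31,0,0],"gripper": 0},
    {"offset": [0,15.5,4.3],"rot": [0.39,0,0],"gripper": 0},
    {"offset": [0,16.5,6.4],"rot": [0.46,0,0],"gripper": 0},
    {"offset": [0,16.5,6.4],"rot": [0.46,0,0],"gripper": 0},
  ],
)

```text
clock: 15.7
eef_pos: [0.5228, -0.1415, 0.2957]
eef_rot: [2.846, -0.002, -0.12]
ft_force: [-1.0, -0.4, -1.8]
gripper_width: 0.0137
```

Run:
```python
from h import *
f=[]
print(spout(),observe()["ft_force"])
s=get_image("side");t=get_image("top");cv2.imwrite("pics/s7.png",s);cv2.imwrite("pics/t7.png",t)
def crop(im,x,y,w,h,k):return cv2.resize(im[y:y+h,x:x+w],None,fx=k,fy=k,interpolation=cv2.INTER_CUBIC)
cv2.imwrite("pics/m7.png",np.hstack([crop(s,255,130,130,130,4)[:,:400*520//400],crop(t,215,180,70,130,4)]))
# place: old spot, flat
C0=np.array([.4536,-.2087,0]);
for sp,psi,th in((C0+[0,0,.06],1.7936,0),(C0+[0,0,.001],1.7936,0)):mv(*tool(sp,psi,th))
```

```text
(array([ 0.5351, -0.0416,  0.1973]), array([ 1.45  ,  0.2958, -0.0016])) [-0.9777 -0.3849 -1.8226]
offset [-2.2  13.96 22.07] rot [ 0.295  0.05  -0.333] rows 5.2
offset [-2.2  12.22 27.71] rot [ 0.295  0.05  -0.333] rows 6.1
```

View pics/m7.png

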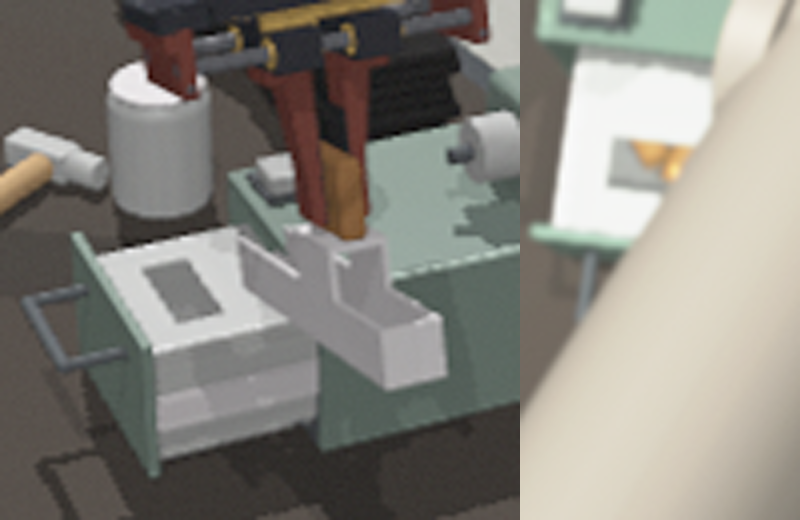

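The plugs show in the slot at top (250,219), and the visible part of the chute is empty. The tool force has dropped by about 1 N. The chute goes back to its old spot.

Emit:
apply_moves(
  increments=[
    {"offset": [-0.2,1,1.5],"rot": [0.02,0.003,-0.02],"gripper": 0},
    {"offset": [-0.5,3.2,5],"rot": [0.07,0.012,-0.08],"gripper": 0},
    {"offset": [-0.9,5.6,8.8],"rot": [0.12,0.02,-0.135],"gripper": 0},
    {"offset": [-1.3,8.2,13],"rot": [0.175,0.03,-0.2],"gripper": 0},
    {"offset": [-1.7,10.8,17],"rot": [0.23,0.04,-0.26],"gripper": 0},
    {"offset": [-2.0,12.6,20],"rot": [0.268,0.045,-0.3],"gripper": 0},
    {"offset": [-2.2,13.7,21.6],"rot": [0.29,0.05,-0.33],"gripper": 0},
    {"offset": [-2.2,13.96,22.1],"rot": [0.295,0.05,-0.333],"gripper": 0},
    {"offset": [-2.2,13.96,22.1],"rot": [0.295,0.05,-0.333],"gripper": 0},
  ],
)

```text
clock: 16.7
eef_pos: [0.483, -0.3287, 0.1233]
eef_rot: [3.14, 0.003, 0.227]
ft_force: [0.5, 0.1, -2.4]
gripper_width: 0.014
```

Run:
```python
from h import *
C0=np.array([.4536,-.2087,0]);print(spout(),observe()["ft_force"])
mv(*tool(C0+[0,0,.002],1.7936,0))
t=get_image("top");cv2.imwrite("pics/t8.png",t);s=get_image("side");cv2.imwrite("pics/s8.png",s)
```

```text
(array([ 0.4547, -0.2071,  0.0583]), array([1.7976, 0.0017, 0.0031])) [ 0.4804  0.1143 -2.4106]
offset [-0.2   0.14  5.66] rot [0.002 0.003 0.004] rows 1.1
```

Emit:
apply_moves(
  increments=[
    {"offset": [-0.1,0.1,1],"rot": [0.002,0.003,0.002],"gripper": 0},
    {"offset": [-0.2,0.1,3],"rot": [0.002,0.003,0.004],"gripper": 0},
    {"offset": [-0.2,0.1,4.6],"rot": [0.002,0.003,0.004],"gripper": 0},
    {"offset": [-0.2,0.1,5.3],"rot": [0.002,0.003,0.004],"gripper": 0},
    {"offset": [-0.2,0.1,5.6],"rot": [0.002,0.003,0.004],"gripper": 0},
    {"offset": [-0.2,0.1,5.75],"rot": [0.002,0.003,0.004],"gripper": 0},
    {"offset": [-0.2,0.1,5.85],"rot": [0.002,0.003,0.004],"gripper": 0},
    {"offset": [-0.2,0.1,5.85],"rot": [0.002,0.003,0.004],"gripper": 0},
  ],
)

```text
clock: 17.6
eef_pos: [0.4815, -0.3303, 0.0655]
eef_rot: [-3.142, -0.002, 0.223]
ft_force: [-0.4, 0.5, -2.2]
gripper_width: 0.014
```

Emit:
apply_moves(
  increments=[
    {"offset": [0,0,0.05],"rot": [0,0,0],"gripper": 0},
    {"offset": [0,0,0.05],"rot": [0,0,0],"gripper": 0},
  ],
)

```text
clock: 17.8
eef_pos: [0.4814, -0.3301, 0.0648]
eef_rot: [-3.141, -0.002, 0.223]
ft_force: [-0.8, -0.2, -1.9]
gripper_width: 0.014
```

Nearly down. I'll touch down, release and rise.

Emit:
apply_moves(
  increments=[
    {"offset": [0,0,0.05],"rot": [0,0,0],"gripper": 0},
    {"offset": [0,0,0.05],"rot": [0,0,0],"gripper": 0},
    {"offset": [0,0,0.05],"rot": [0,0,0],"gripper": 0.6},
    {"offset": [0,0,0.05],"rot": [0,0,0],"gripper": 0.6},
    {"offset": [0,0,0.05],"rot": [0,0,0],"gripper": 0.6},
    {"offset": [0,0,0],"rot": [0,0,0],"gripper": 0.6},
    {"offset": [0,0,-3],"rot": [0,0,0],"gripper": 0.6},
    {"offset": [0,0,-8],"rot": [0,0,0],"gripper": 0.6},
    {"offset": [0,0,-13],"rot": [0,0,0],"gripper": 0},
    {"offset": [0,0,-16],"rot": [0,0,0],"gripper": 0},
  ],
)

```text
clock: 18.8
eef_pos: [0.4815, -0.3314, 0.2281]
eef_rot: [3.14, -0.004, 0.223]
ft_force: [0.3, -1.0, -0.3]
gripper_width: 0.04
```

Run:
```python
from h import *
rel=hw(-.0917,.0515,.24);print(rel)
s=get_image("side");cv2.imwrite("pics/s9.png",s);t=get_image("top");cv2.imwrite("pics/t9.png",t)
def crop(im,x,y,w,h,k):return cv2.resize(im[y:y+h,x:x+w],None,fx=k,fy=k,interpolation=cv2.INTER_CUBIC)
cv2.imwrite("pics/m9.png",np.hstack([crop(s,305,270,110,130,3.6),crop(t,215,150,110,130,3.6)]))
print(observe()["eef_pos"]);mv(rel,down(YH));mv(rel,down(YH+np.pi/2))
```

```text
[0.6507 0.1567 0.24  ]
[ 0.4828 -0.3321  0.229 ]
offset [ 27.19 -43.95  -1.06] rot [ 0.003 -0.009  0.331] rows 10.3
offset [ 27.19 -43.95  -1.06] rot [ 0.009 -0.004 -1.24 ] rows 10.3
```

View pics/m9.png

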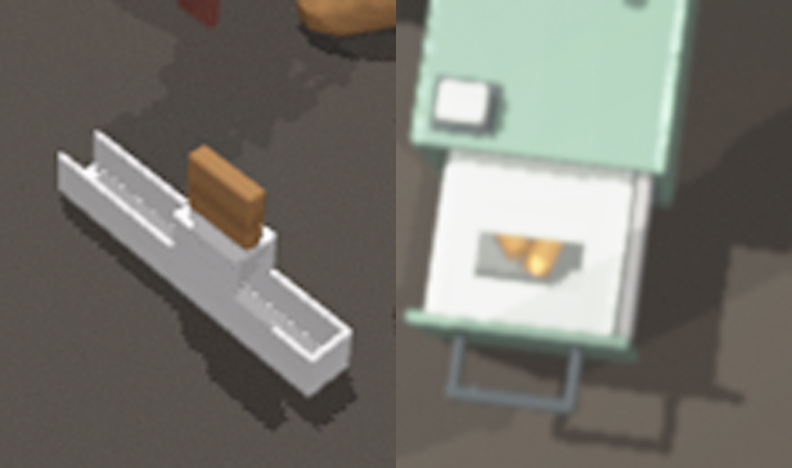

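The chute stands flat and empty, two plugs are visible in the magazine through the slot, and the drawer is still locked. Next, the release plate with shut fingers.

Emit:
apply_moves(
  increments=[
    {"offset": [27.2,-43.95,-1],"rot": [0,-0.008,0.331],"gripper": 0},
    {"offset": [27.2,-43.95,-1],"rot": [0,-0.008,0.331],"gripper": 0},
    {"offset": [27.2,-43.95,-1],"rot": [0,-0.008,0.331],"gripper": 0},
    {"offset": [27.2,-43.95,-1],"rot": [0,-0.008,0.331],"gripper": 0},
    {"offset": [27.2,-43.95,-1],"rot": [0,-0.008,0.331],"gripper": 0},
    {"offset": [27.2,-43.95,-1],"rot": [0,-0.008,0.331],"gripper": 0},
    {"offset": [27.2,-43.95,-1],"rot": [0,-0.008,0.331],"gripper": 0},
    {"offset": [27.2,-43.95,-1],"rot": [0,-0.008,0.331],"gripper": 0},
    {"offset": [27.2,-43.95,-1],"rot": [0,-0.008,0.331],"gripper": 0},
    {"offset": [27.2,-43.95,-1],"rot": [0,-0.008,0.331],"gripper": 0},
    {"offset": [27.2,-43.95,-1],"rot": [0,-0.008,0.331],"gripper": 0},
    {"offset": [27.2,-43.95,-1],"rot": [0,-0.008,0.331],"gripper": 0},
  ],
)

```text
clock: 20.1
eef_pos: [0.6487, 0.1628, 0.2334]
eef_rot: [3.141, 0.008, -0.102]
ft_force: [-0.2, -0.0, 0.1]
gripper_width: 0.0004
```

Run:
```python
from h import *
s=observe();print(s["clock"],s["eef_pos"],s["gripper_width"],s["ft_force"]);mv(hw(-.0917,.0515,.145),down(YH))
```

```text
20.1 [0.6487 0.1628 0.2334] 0.00035099145046625223 [-0.2417 -0.0499  0.107 ]
offset [0.33 0.58 8.83] rot [0.001 0.008 0.006] rows 1.8
```

Emit:
apply_moves(
  increments=[
    {"offset": [0.1,0.3,0],"rot": [0,0.004,0],"gripper": 0},
    {"offset": [0.1,0.3,3],"rot": [0,0.004,0],"gripper": 0},
    {"offset": [0.1,0.3,6],"rot": [0,0.004,0],"gripper": 0},
    {"offset": [0.1,0.3,7.5],"rot": [0,0.004,0],"gripper": 0},
    {"offset": [0.1,0.3,7.5],"rot": [0,0.004,0],"gripper": 0},
    {"offset": [0.1,0.3,7.5],"rot": [0,0.004,0],"gripper": 0},
  ],
)

```text
clock: 20.7
eef_pos: [0.6495, 0.1541, 0.1613]
eef_rot: [3.141, 0.001, -0.11]
ft_force: [-0.4, -0.5, 0.3]
gripper_width: 0.0005
```

Run:
```python
from h import *
s=observe();print(s["clock"],s["eef_pos"],s["ft_force"]);mv(hw(-.0917,.0515,.131),down(YH))
```

```text
20.7 [0.6495 0.1541 0.1613] [-0.3729 -0.5069  0.3155]
offset [ 0.09 -0.27  3.03] rot [ 0.     0.001 -0.002] rows 0.6
```

Emit:
apply_moves(
  increments=[
    {"offset": [0.1,-0.25,1.0],"rot": [0,0,0],"gripper": 0},
    {"offset": [0.1,-0.25,1.8],"rot": [0,0,0],"gripper": 0},
    {"offset": [0.1,-0.25,2.2],"rot": [0,0,0],"gripper": 0},
    {"offset": [0.1,-0.25,2.5],"rot": [0,0,0],"gripper": 0},
    {"offset": [0.1,-0.25,2.75],"rot": [0,0,0],"gripper": 0},
    {"offset": [0.1,-0.25,2.9],"rot": [0,0,0],"gripper": 0},
    {"offset": [0.1,-0.25,2.9],"rot": [0,0,0],"gripper": 0},
    {"offset": [0.1,-0.25,2.9],"rot": [0,0,0],"gripper": 0},
  ],
)

```text
clock: 21.5
eef_pos: [0.6507, 0.1584, 0.1317]
eef_rot: [-3.141, 0.001, -0.107]
ft_force: [1.2, 2.1, 3.7]
gripper_width: 0.0002
```

Run:
```python
from h import *
s=observe();print(s["eef_pos"],s["ft_force"])
```

```text
[0.6507 0.1584 0.1317] [1.1973 2.0801 3.7303]
```

Plate pressed about 9 mm with 3.7 N. I hold briefly, then lift away and look.

Emit:
apply_moves(
  increments=[
    {"offset": [0,0,0],"rot": [0,0,0],"gripper": 0},
    {"offset": [0,0,0],"rot": [0,0,0],"gripper": 0},
    {"offset": [0,0,0],"rot": [0,0,0],"gripper": 0},
    {"offset": [0,0,0],"rot": [0,0,0],"gripper": 0},
    {"offset": [0,0,-3],"rot": [0,0,0],"gripper": 0},
    {"offset": [0,0,-8],"rot": [0,0,0],"gripper": 0},
    {"offset": [0,0,-12],"rot": [0,0,0],"gripper": 0},
    {"offset": [-5,0,-12],"rot": [0,0,0],"gripper": 0},
    {"offset": [-10,0,-12],"rot": [0,0,0],"gripper": 0},
    {"offset": [-10,5,-12],"rot": [0,0,0],"gripper": 0},
    {"offset": [-10,10,-12],"rot": [0,0,0],"gripper": 0},
    {"offset": [-10,15,-12],"rot": [0,0,0],"gripper": 0},
  ],
)

```text
clock: 22.7
eef_pos: [0.5325, 0.0184, 0.2505]
eef_rot: [3.14, 0.006, -0.105]
ft_force: [0.9, -0.3, 0.5]
gripper_width: 0.0
```

Emit:
apply_moves(
  increments=[
    {"offset": [0,5,0],"rot": [0,0,0],"gripper": 0},
    {"offset": [0,10,0],"rot": [0,0,0],"gripper": 0},
    {"offset": [0,12,0],"rot": [0,0,0],"gripper": 0},
    {"offset": [0,12,0],"rot": [0,0,0],"gripper": 0},
    {"offset": [0,12,0],"rot": [0,0,0],"gripper": 0},
  ],
)

```text
clock: 23.2
eef_pos: [0.5209, -0.0997, 0.2507]
eef_rot: [3.141, 0.005, -0.109]
ft_force: [0.8, 1.0, -0.6]
gripper_width: 0.0008
```

Run:
```python
from h import *
s=get_image("side");t=get_image("top");cv2.imwrite("pics/s10.png",s);cv2.imwrite("pics/t10.png",t)
M=np.hstack([cv2.resize(s[100:400,180:420],None,fx=1.66,fy=1.66),cv2.resize(t[80:380,100:340],None,fx=1.66,fy=1.66)]);cv2.imwrite("pics/m10.png",M);print(observe()["clock"],observe()["ft_force"],observe()["eef_pos"])
```

```text
23.3 [-0.116   1.0498 -0.1584] [ 0.5218 -0.0981  0.2509]
```

View pics/m10.png

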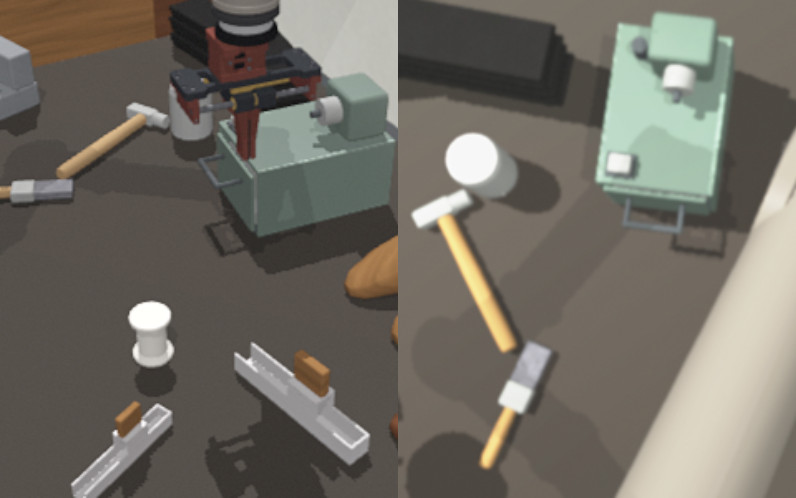

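The drawer is home: the bar at top (253,216) matches its starting place. The chute stands flat and empty, and the bystanders I can see haven't moved. Handing in.

```bash
python3 -c "
from rig import *
print(job_done(),observe()['clock'])"
```

```text
the job is handed in; nothing more can be done
the job is handed in; nothing more can be done
```

The job is handed in at about 23 s of the 72 s allowed. I saw only two of the three plugs in the drawer.

- **Drawer out:** I pulled it by its bar until it locked. It stayed out by itself after I let go.
- **Pour:** I tipped the chute about 15°, rested its spout by the slot with about 2 N, and tipped it further to about 43°. The chute is now empty.
- **Drawer home:** I put the chute back flat on its old spot, then pressed the release plate. The drawer ran home by itself.

**Last checks:**
- The bar is back where it started, to about 1 px.
- The weight at the tool dropped by about 0.4 N, which fits all three plugs gone. The force readings vary by about as much, so this is weak evidence.
- The third plug must be lying in the magazine out of sight of the slot. No plug shows in the chute or on the part of the bench in view.
- The arm was touching nothing.
- I saw no bystander move, but the last picture did not cover all of them (the shoe lasts were mostly out of view or hidden).

No check disagreed.

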